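Hang the shaker's guard rail on its pintles and lock it with the ball-lock pin

ROBOT

A 6-joint arm with a two-finger parallel gripper is mounted at the origin on a cart in front of the work surface, level with it; the furniture and walls round the work are solid. World frame = base frame: x ahead of the robot, y to its left, z up, the work surface at z = 0. Lengths are in m, angles in rad, forces in N, time in s.
With the tool pointing down it reaches from about 0.375 to 0.9 m from the base axis. Payload 3.1 kg.
Tool frame: the origin (TCP) lies at the very end of the fingers, on their centre line; the grasp point (between the pads) lies 19 mm behind it; z points along the fingers, y is the line along which they close (so a half turn about z gives the same grasp; the last joint's range is limited). The gripper opens to 87 mm and grips with 3 to 60 N. Pads are 19 mm wide; open, the fingers measure 117 mm over their backs; the gripper's body (75 mm by 190 mm) begins 51 mm behind the grasp point.
Start: joints at [1.149, 0.527, 1.433, -0, 1.181, -0.178], TCP at [0.151, 0.607, 0.223] pointing down, gripper open.
Joint ranges: [-3.08, 3.08], [-0.75, 2.2], [0.22, 2.44], [-1.43, 4.57], [0, 2.65], [-2.85, 2.85]. Speed limits (rad/s): [2.79, 2.79, 3.14, 3.14, 3.14, 3.14].

INTERFACE

Orientations are given as a unit quaternion [x, y, z, w].
In Python, from rig import robot gives the robot as it stands. The module is installed in compiled form; this text tells all that it offers.
- The arm moves only by the tool play_rows, never from a script. Its argument "steps" is one flat list of numbers, 5 for each row, row after row: the opening, from -1 (shut) to 1 (fully open), then the shift along the tool's x, y, z as a fraction of full scale, then the turn about the tool's z as a fraction of full scale. In form: [claw, tx, ty, tz, twist, claw, tx, ty, tz, twist, ...]. A call has exactly 10 rows; each row shifts and turns the commanded pose from where the row before left it, along the tool's axes as they then stand; what a row does not reach is not made up. Full scale, the value 1, is 0.03 m for a shift and 0.1 rad for a turn. A row lasts 1/10 s, in which the tool goes at most 50 mm and 8.59 degrees, less where a joint would pass 70% of its speed; a pose out of reach is approached as far as the arm can. A call with a number of a shift or a turn outside -1 to 1 is refused whole. A call with a gripper value outside its range is refused whole. The fingers move at their own pace and stop on an object; "grip_force" is the grip in N (left out, the last holds). Time passes only in rows, so rows that do not move let the fingers close, or fill a call up. It gives the time, the measured TCP pose, the force, the opening and the grip force at its end, in the units of the state.
- robot.get_obs(): the state, without advancing time (a new reading comes with each control period).
- robot.camera(name): name is "scene" or "top"; returns a dict with "image" (400x640x3 uint8, red, green, blue), "mtx" (3x3 intrinsics, pixels), "rvec" (rotation vector, rad) and "tvec" (3), from world to camera coordinates, as OpenCV has them. Camera axes: x right, y down, z forward; pixel columns grow to the right and rows downward; lengths in m; the calibration is good to about 2 mm. A picture is of the moment at which its call begins. There is no depth.
- robot.hand_in(): hands the job in; it is judged then, once.
The state is a dict: "time": time; "q": joint angles; "joint_velocities": joint speeds; "joint_torque": joint torques, N m; "position": TCP position; "tool_rot": TCP orientation; "ft_force": force on the tool from outside, world axes, zero at the start; "moment": the same for the moment, N m; "grip_width": finger opening in m; "grip_force": force on a finger pad.
Only numpy, scipy, OpenCV 4.12 (cv2) and the standard library are available. Lean on these libraries where they do the work, as an engineer would, in place of code of your own. Each camera call takes 0.05 s, during which the arm holds its last target. There are 200 camera calls.

TASK

Refit the yellow guard rail at the front of the shaker platform: lower it until both end sockets sit fully down on the two upright pintles. Then lock it with the ball-lock pin from its grey stand: keep the red thumb button squeezed in while you feel for the hole with the nose and slide the pin from the front through both lugs and the rail up to its shoulder, and let go so that the button springs out again. Leave the tube rack, the brown bottle and the dark vial where they are.

Things in the scene. Friction and masses are not known exactly. Their poses are not given: they have to be found in the camera images.
- platform: White bench shaker, fixed; aluminium deck 172 x 190 mm, top at z=52, low walls (to z=78) at sides and back. Origin on the bench under its centre; x from its front (panel, knob) to its back, y to its left, z up. At its front, x=-65, it takes the rail: two dark posts at y=+75 and -75 with upright pintles, and between them a steel bracket with two drilled lugs, bolted in slots along y
- platform_lug (a point): Point in the plane of the front lug's front face, at the height of its hole (z=93 in the platform's frame), midway between the posts; x points into the hole. The bracket is set by hand: the hole's true centre lies up to 10 mm to the left or right (y) of this point and is not measured: see it or feel for it with the nose. Its x and height are true
- platform_seat (a point): Point midway between the posts' tops, where the rail's origin lies when fully seated; axes as the platform's. The bracket's two lugs stand before and behind it: each 8 mm thick, 32 wide, top 32 mm above this point, with a 14 mm hole along x, 18 mm above it; slot between them 14 mm; outer lug faces 15 mm before and 15 mm behind this point
- pintle_left (a point): Foot of the left pintle, centre of the top of its 24 x 24 mm post. Each pintle is steel, 10 mm thick and 28 mm tall above this point, its last 9 mm tapering to 4 mm
- pintle_right (a point): Foot of the right pintle, the same as the left one, 150 mm from it
- rail: Yellow guard rail, loose, about 220 g, standing upright on the bench on its sockets; origin at the middle of its underside, x across its thickness, y along it, z up. Bar 10 mm thick, 126 long, 36 high; at y=+75 and -75 a dark socket block 24 x 24 x 28 mm with an upright 13 mm through hole. The same either way round
- rail_tab (a point): Middle of the part to grip on the rail's tab, z=60 in the rail's frame; the tab is 10 mm thick (rail's x), 44 wide (y), top at z=78. Grip it above z=38, so that the fingers clear the lugs when the rail is seated
- rail_hole (a point): Middle of the rail's cross slot (along its x), z=18 in its frame, 15 mm high and 40 mm wide (y), so that it lies before the lugs' holes wherever the bracket is set. On the pintles the rail has about 1.5 mm of play
- stand: Grey plastic stand fixed to the bench, base 86 x 44 mm; origin on the bench under its centre. Two open-topped saddles (upper edge z=54) carry the pin level along the stand's x, pin axis at z=52. The pin lifts straight up out of it
- pin: Ball-lock pin, loose, about 160 g; origin on its axis in the front face of its shoulder collar (20 mm across, x=-6 to 0), x along the axis to the nose, z up as it lies. Steel shank 12 mm thick ahead of it. Two brass balls stand 2.6 mm out of its sides (y) at x=33 to 39, and block the 14 mm holes while out. Fully home, the shoulder touches the front lug and the balls lie just behind the rear lug
- pin_nose (a point): Tip of the pin's nose, 6 mm thick, 52 mm ahead of the pin's origin; the shank tapers over the last 11 mm
- pin_grip (a point): Point on the pin's axis at x=-46, between the black finger plate (x=-36 to -32, 30 mm wide in y, z=-24 to 24) and the red button disc (44 mm across, back face at x=-62 out, -57 pressed). Squeeze the plate's front and the button's back together from above: 30 mm apart, 25 pressed. The neck ahead of the plate is 12 mm thick, x=-32 to -6, so keep the fingertips above z=7
- pin_button (a joint): Travel of the red thumb button: 0 = out (balls out, locked), 0.005 m = fully pressed (balls in flush). Its spring takes 3 N to start and 8 N at full travel. It cannot come out while the balls are inside a hole
- rack: blue tube rack with small tubes, 56 x 136 x 52 mm, loose, standing on the deck behind the rail; origin at the centre of its underside. Leave alone
- amber_bottle: brown bottle with a black cap, 54 mm across, 120 mm tall, standing on the bench; origin at the centre of its underside. Leave alone
- dark_vial: dark brown vial with a black cap, 28 mm across, 72 mm tall, standing on the bench; origin at the centre of its underside. Leave alone
Things that resemble listed ones, but are neither listed nor needed, are in the scene too. What is shaped like the pin but green is not meant.

How it is judged:
By the outcome, as a careful person would: the job done as asked, in the order asked, and still so for the second after the job is handed in, with the robot touching nothing.
It also fails if it takes over 72 s, if anything falls off the work surface, if the arm or the gripper's body presses on something with over 40 N, if the wrist force passes 120 N, or if a joint passes its speed limit or range.

## Working session

There is one attempt and no reset: what is moved stays moved. The work goes in short steps, Python scripts to look and compute and a tool call to move; the robot and the scene stay as the last step left them, time stands still between calls to the robot, and variables do not carry over. Pictures are saved under pics/ and viewed, at most 10 in all, crops included, and the job is handed in when it is done.

Besides the shell and the picture viewer there is one more tool, called after "Emit:" as name(argument=value, ...), one argument or row to a line, values as JSON. play_rows: Moves the arm, as the interface text tells. Shift numbers are shares of 0.03 m and turn numbers shares of 0.1 rad, none past 1 either way. Its arguments: {"type":"object","properties":{"steps":{"type":"array"},"grip_force":{"type":"number"}},"required":["steps"]}

```bash
mkdir -p pics
cat > h.py <<'E'
import numpy as np, cv2
from scipy.spatial.transform import Rotation as R
from rig import robot
def cam(n,f=None):
    c=robot.camera(n)
    if f: cv2.imwrite('pics/'+f,c['image'][:,:,::-1])
    return c
def ray(c,uv,z):
    r=cv2.Rodrigues(np.array(c['rvec'],float))[0];t=np.array(c['tvec'],float).ravel()
    p=cv2.undistortPoints(np.array(uv,float).reshape(-1,1,2),np.array(c['mtx'],float),None).reshape(-1,2)
    d=np.c_[p,np.ones(len(p))]@r; o=-r.T@t
    return o+d*((z-o[2])/d[:,2])[:,None]
def proj(c,P):
    return cv2.projectPoints(np.array(P,float).reshape(-1,3),np.array(c['rvec'],float),np.array(c['tvec'],float),np.array(c['mtx'],float),None)[0].reshape(-1,2)
E
python3 - <<'E'
from h import *
for n in('scene','top'):
    c=cam(n,n+'1.png');r=cv2.Rodrigues(np.array(c['rvec'],float))[0]
    print(n,c['mtx'],-r.T@np.ravel(c['tvec']),r)
print(robot.get_obs())
E
```

```text
scene [[404.20852999   0.         312.8469785 ]
 [  0.         404.20852999 202.32136359]
 [  0.           0.           1.        ]] [-0.08919981 -0.60331535  0.64251921] [[ 0.69630945 -0.71750366 -0.01848346]
 [-0.38400075 -0.35065405 -0.85415757]
 [ 0.60637989  0.60185565 -0.51968568]]
top [[363.40923788   0.         324.65122771]
 [  0.         363.40923788 202.67537565]
 [  0.           0.           1.        ]] [0.48793355 0.03004568 1.11099688] [[-1.62070709e-03 -9.99523480e-01  3.08251070e-02]
 [-9.98912054e-01  1.81550021e-04 -4.66334257e-02]
 [ 4.66056077e-02 -3.08671500e-02 -9.98436346e-01]]
{'time': 0.1, 'q': array([ 1.14851200e+00,  5.28376333e-01,  1.43377684e+00, -1.20098858e-05,
        1.18142611e+00, -1.78481241e-01]), 'joint_velocities': array([ 0.00172672, -0.00091581, -0.00390649, -0.00019184,  0.00144403,
       -0.00076453]), 'joint_torque': array([ 7.94606535e-05, -4.40986454e+01, -1.77151269e+01,  6.35245861e-02,
        5.34506876e-02, -3.35861523e-05]), 'position': array([0.15055639, 0.60590535, 0.22166673]), 'tool_rot': array([ 1.21597529e-01,  9.92578991e-01, -9.50480157e-04, -2.88603151e-04]), 'ft_force': array([-0.5101801 , -0.5292304 , -0.07341804]), 'moment': array([ 0.00943899,  0.04088175, -0.01932971]), 'grip_force': 0.0, 'grip_width': 0.08682029559113705}
```

View pics/scene1.png

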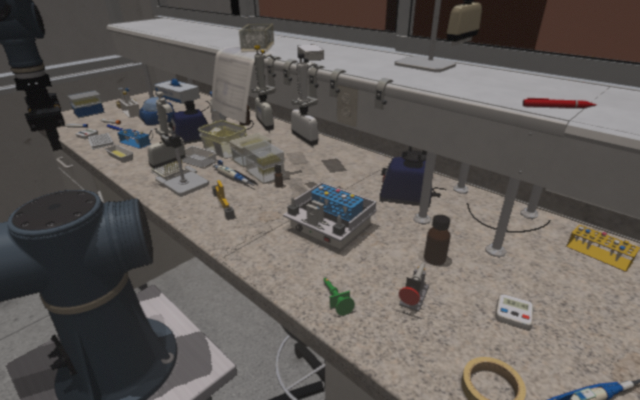

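View pics/top1.png

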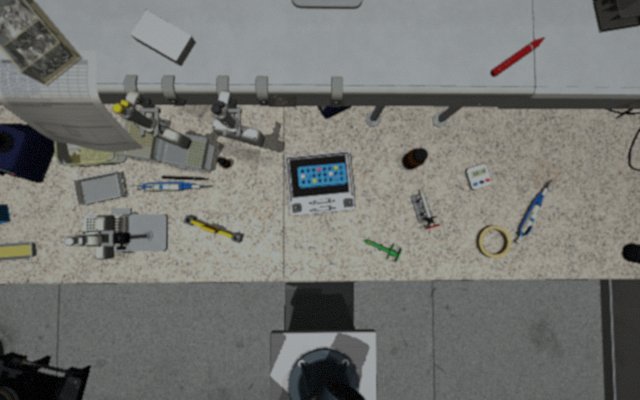

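The scene view shows the rail at about (222,200), the platform at (330,212) and the pin in its stand at (412,288). In the top view they are at (213,229), (320,182) and (425,210), and the green decoy is at (383,248). Next I'll zoom in.

Run:
```python
from h import *
t=cv2.imread('pics/top1.png');s=cv2.imread('pics/scene1.png')
f=lambda im,x,y,w,h,k:cv2.resize(im[y:y+h,x:x+w],None,fx=k,fy=k,interpolation=cv2.INTER_CUBIC)
a=np.vstack([np.hstack([f(t,180,205,70,50,5),f(t,400,185,50,50,5)]),np.zeros((1,600,3),np.uint8)])
b=np.hstack([f(t,280,148,80,70,5),f(t,365,230,40,70,5)])
cv2.imwrite('pics/topz.png',np.vstack([a,b]))
c=np.hstack([f(s,275,175,110,75,5),f(s,390,250,50,75,5)])
d=np.hstack([f(s,200,170,50,45,5),np.zeros((225,550,3),np.uint8)])
cv2.imwrite('pics/scz.png',np.vstack([c,d]))
```

```text
(no output)
```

View pics/topz.png

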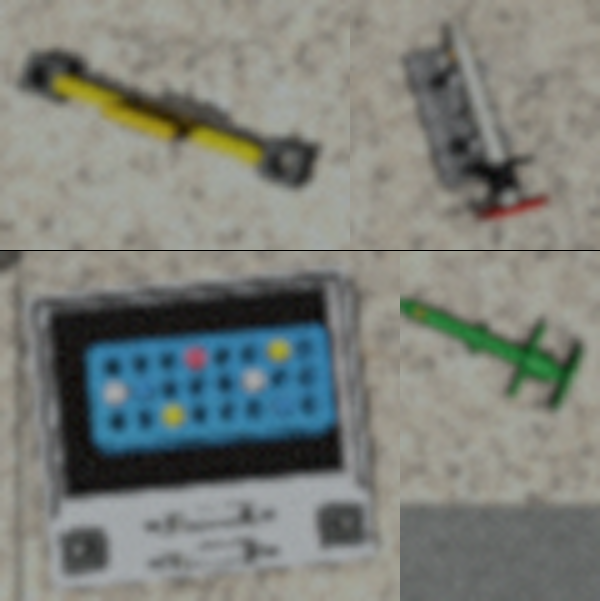

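View pics/scz.png

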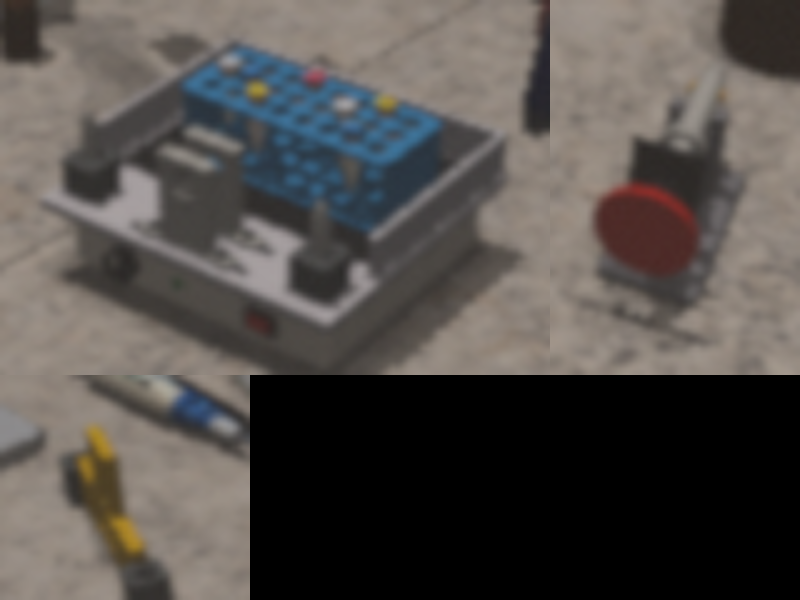

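The zooms show three things:
- **Rail:** socket holes in the top view at about (189,220.4) and (238,236.6).
- **Platform:** post centres at about (296.8,207.6) and (348.4,202.4), with lugs between them.
- **Pin:** nose up and left, red button at lower right.

Next I'll measure these properly.

```bash
cat > m.py <<'E'
from h import *
def L(n,c): return c if c is not None else cam(n)
def comp(mask,box):
    x,y,w,h=box;m=np.zeros(mask.shape,np.uint8);m[y:y+h,x:x+w]=mask[y:y+h,x:x+w]
    n,l,s,ce=cv2.connectedComponentsWithStats(m.astype(np.uint8))
    return sorted([(int(s[i,4]),*ce[i].round(2),*map(int,s[i,:4])) for i in range(1,n) if s[i,4]>3],reverse=True)[:4]
def masks(c):
    im=c['image'].astype(int);r,g,b=im[...,0],im[...,1],im[...,2]
    return dict(dark=(im.max(2)<95),yel=(r-b>60)&(g-b>40),red=(r-g>60)&(r-b>50))
E
python3 - <<'E'
from m import *
t=cam('top');s=cam('scene');mt=masks(t);ms=masks(s)
for k,b in dict(postL=(288,200,16,17),postR=(341,195,16,15)).items():
    for c in comp(mt['dark'],b): print(k,c)
for c in comp(mt['yel'],(180,205,70,50)): print('yel top',c)
for c in comp(ms['yel'],(205,170,40,50)): print('yel sc',c)
print('red',comp(mt['red'],(400,185,50,50)),comp(ms['red'],(390,270,40,40)))
rl,rr=ray(t,[(189,220.4),(238,236.6)],.028);print('rail',rl,rr,np.linalg.norm(rl-rr))
pl,pr=ray(t,[(296.8,207.6),(348.4,202.4)],.075);print('posts',pl,pr,np.linalg.norm(pl-pr),(pl+pr)/2)
# pin: plate top, button top, nose picks from crop
n=np.array
print('pin nose,button-mid',ray(t,[(420.3,190.3),(432.4,226.3)],.052), ray(t,[(432.3,226.8)],.074))
# scene picks: pintle tips z=.103
print('tips sc',ray(s,[(275+88/5,175+116/5),(275+319/5,175+203/5)],.103))
print('lug top front sc',ray(s,[(275+158/5,175+150/5),(275+220/5,175+170/5)],.107))
E
```

```text
postL (56, np.float64(296.5), np.float64(207.45), 293, 204, 8, 8)
postR (56, np.float64(347.66), np.float64(202.11), 344, 199, 9, 8)
yel top (107, np.float64(202.76), np.float64(226.09), 191, 220, 25, 13)
yel top (55, np.float64(224.64), np.float64(233.36), 218, 230, 14, 8)
yel sc (38, np.float64(218.66), np.float64(184.95), 216, 180, 7, 11)
yel sc (33, np.float64(224.85), np.float64(201.52), 222, 198, 7, 8)
red [(9, np.float64(433.0), np.float64(226.22), 429, 225, 9, 3)] [(27, np.float64(410.93), np.float64(289.11), 404, 287, 14, 7)]
rail [0.48631845 0.39621471 0.028     ] [0.43833977 0.25248607 0.028     ] 0.15152516469408145
posts [0.52227265 0.07736193 0.075     ] [ 0.53706881 -0.06996419  0.075     ] 0.14806724646725433 [0.52967073 0.00369887 0.075     ]
pin nose,button-mid [[ 0.57382796 -0.28478923  0.052     ]
 [ 0.46785713 -0.31914581  0.052     ]] [[ 0.46683999 -0.31157889  0.074     ]]
tips sc [[ 0.51946201  0.07511128  0.103     ]
 [ 0.53832466 -0.06838091  0.103     ]]
lug top front sc [[ 0.51568759  0.01946858  0.107     ]
 [ 0.52308026 -0.01659885  0.107     ]]
```

Posts are 148 mm apart (150 expected) and the rail holes 151.5 mm (150 expected), and both views agree. I'll turn the tool first: the rail heading is about -0.322, so the twist is +1.65.

Emit:
play_rows(
  steps=[1,0,0,0,1,1,0,0,0,1,1,0,0,0,1,1,0,0,0,1,1,0,0,0,1,1,0,0,0,1,1,0,0,0,1,1,0,0,0,1,1,0,0,0,1,1,0,0,0,1],
  grip_force=30,
)

```text
time: 1.2
position: [0.1507, 0.6063, 0.2223]
tool_rot: [0.584, 0.812, -0.0, 0.0]
ft_force: [-0.4, 0.7, -0.3]
grip_width: 0.0869
grip_force: 0.0
```

Emit:
play_rows(
  steps=[1,0,0,0,1,1,0,0,0,1,1,0,0,0,1,1,0,0,0,1,1,0,0,0,1,1,0,0,0,1,1,0,0,0,0.5,1,0,0,0,0,1,0,0,0,0,1,0,0,0,0],
)

```text
time: 2.2
position: [0.1508, 0.6064, 0.2225]
tool_rot: [0.811, 0.584, -0.0, 0.0]
ft_force: [0.7, -0.2, -0.5]
grip_width: 0.0872
grip_force: 0.0
```

```bash
cat >> h.py <<'E'
def state():
    o=robot.get_obs();M=R.from_quat(o['tool_rot']).as_matrix();return o,M,np.arctan2(M[1,1],M[0,1])
def go(p,hd):
    """tool-axis delta in row units, once turned to heading hd"""
    o,M,h=state();d=np.array(p)-o['position']
    y=np.array([np.cos(hd),np.sin(hd),0]);x=np.array([-y[1],y[0],0])
    print('t',round(o['time'],2),'pos',o['position'].round(4),'hd',round(h,3),'F',np.round(o['ft_force'],1),'w',round(o['grip_width'],4),'gf',round(o['grip_force'],1))
    print('tx,ty,tz units',(np.array([d@x,d@y,-d[2]])/.03).round(2),'twist units',round(-(hd-h)/.1,2))
E
python3 - <<'E'
from h import *
s=cam('scene');t=cam('top')
P=[(.4623,.3244,.078)]
print(proj(s,P),proj(t,P))
go((.4623,.3244,.16),-.322)
E
```

```text
[[220.43183098 183.61442709]] [[208.62278064 228.95188247]]
t 2.3 pos [0.1508 0.6065 0.2225] hd -0.323 F [-0.3  0.4  0. ] w 0.0868 gf 0.0
tx,ty,tz units [-5.63 12.82  2.08] twist units -0.01
```

Emit:
play_rows(
  steps=[1,-0.4,0.9,0,0,1,-0.4,0.9,0,0,1,-0.4,0.9,0,0,1,-0.4,0.9,0,0,1,-0.4,0.9,0,0,1,-0.4,0.9,0,0,1,-0.4,0.9,0,0,1,-0.4,0.9,0,0,1,-0.4,0.9,0,0,1,-0.4,0.9,0,0],
)

```text
time: 3.3
position: [0.3697, 0.4062, 0.2227]
tool_rot: [0.812, 0.584, 0.0, -0.0]
ft_force: [-0.4, 0.6, -0.1]
grip_width: 0.0871
grip_force: 0.0
```

Emit:
play_rows(
  steps=[1,-0.4,0.9,0,0,1,-0.4,0.9,0,0,1,-0.4,0.9,0,0,1,-0.4,0.9,0,0,1,0,0.2,0.7,0,1,0,0,0.7,0,1,0,0,0.7,0,1,0,0,0,0,1,0,0,0,0,1,0,0,0,0],
)

```text
time: 4.3
position: [0.4624, 0.3258, 0.1607]
tool_rot: [0.811, 0.584, 0.001, 0.0]
ft_force: [0.0, 0.3, 0.6]
grip_width: 0.0872
grip_force: 0.0
```

Run:
```python
from h import *
go((.4623,.3244,.041),-.322)
cam('scene','s2.png')
a=cv2.imread('pics/s2.png')[120:240,160:300];cv2.imwrite('pics/s2z.png',cv2.resize(a,None,fx=4,fy=4,interpolation=cv2.INTER_CUBIC))
```

```text
t 4.3 pos [0.4624 0.3258 0.1607] hd -0.323 F [0.  0.3 0.6] w 0.0872 gf 0.0
tx,ty,tz units [-0.05  0.01  3.99] twist units -0.01
```

View pics/s2z.png

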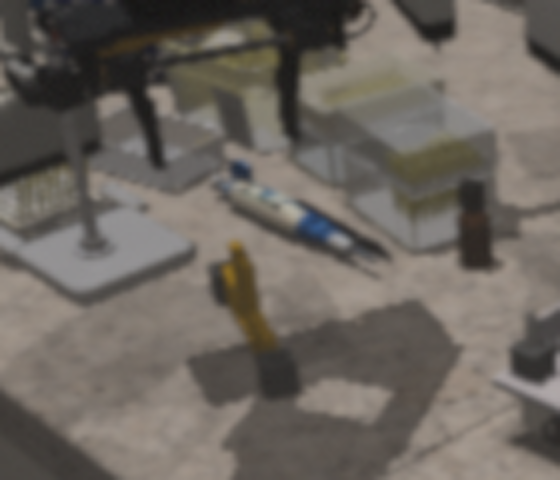

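The fingers at (155,165) and (290,135) straddle the tab at (240,245). I'll go down and grip.

Emit:
play_rows(
  steps=[1,0,0,0.6,0,1,0,0,0.6,0,1,0,0,0.6,0,1,0,0,0.6,0,1,0,0,0.6,0,1,0,0,0.5,0,1,0,0,0.4,0,1,0,0,0,0,0.3,0,0,0,0,-0.3,0,0,0,0],
)

```text
time: 5.35
position: [0.4624, 0.3257, 0.0435]
tool_rot: [0.812, 0.584, 0.001, 0.0]
ft_force: [0.3, -0.8, 0.7]
grip_width: 0.0778
grip_force: 0.0
```

Emit:
play_rows(
  steps=[-1,0,0,0,0,-1,0,0,0,0,-1,0,0,0,0,-1,0,0,0,0,-1,0,0,0,0,-1,0,0,0,0,-1,0,0,0,0,-1,0,0,0,0,-1,0,0,0,0,-1,0,0,0,0],
)

```text
time: 6.35
position: [0.4616, 0.3253, 0.0425]
tool_rot: [0.812, 0.584, -0.0, -0.0]
ft_force: [0.1, 0.4, 0.2]
grip_width: 0.01
grip_force: 30.0
```

Emit:
play_rows(
  steps=[-1,0,0,-0.5,0,-1,0,0,-0.8,0,-1,0,0,-0.8,0,-1,0,0,-0.8,0,-1,0,0,-0.8,0,-1,0,0,-0.8,-0.8,-1,0,0,-0.7,-0.8,-1,0,0,-0.4,-0.8,-1,0,0,0,-0.8,-1,0,0,0,-0.8],
)

```text
time: 7.35
position: [0.4612, 0.3251, 0.2107]
tool_rot: [0.678, 0.735, -0.0, -0.0]
ft_force: [-0.2, -1.5, -3.5]
grip_width: 0.0098
grip_force: 30.0
```

Run:
```python
from h import *
go((.5297,.0035,.20),.104)
```

```text
t 7.35 pos [0.4612 0.3251 0.2107] hd 0.08 F [-0.2 -1.5 -3.5] w 0.0098 gf 30.0
tx,ty,tz units [-10.9    1.16   0.36] twist units -0.24
```

Emit:
play_rows(
  steps=[-1,-0.4,0,0,-0.2,-1,-0.8,0.1,0,0,-1,-0.8,0.1,0,0,-1,-0.8,0.1,0,0,-1,-0.8,0.1,0,0,-1,-0.8,0.1,0,0,-1,-0.8,0.1,0,0,-1,-0.8,0.1,0,0,-1,-0.8,0.1,0,0,-1,-0.8,0.1,0,0],
)

```text
time: 8.35
position: [0.5098, 0.1, 0.2101]
tool_rot: [0.672, 0.741, -0.0, -0.001]
ft_force: [0.2, 0.3, -1.9]
grip_width: 0.01
grip_force: 30.0
```

Emit:
play_rows(
  steps=[-1,-0.8,0.1,0,0,-1,-0.8,0.1,0,0,-1,-0.8,0.1,0,0,-1,-0.6,0.1,0,0,-1,-0.3,0,0,0,-1,0,0,0,0,-1,0,0,0,0,-1,0,0,0,0,-1,0,0,0,0,-1,0,0,0,0],
)

```text
time: 9.35
position: [0.5317, 0.0043, 0.2106]
tool_rot: [0.672, 0.741, 0.0, -0.0]
ft_force: [-0.1, 0.6, -1.5]
grip_width: 0.0098
grip_force: 30.0
```

Run:
```python
from h import *
go((.5297,.0035,.17),.104)
c=cam('scene','s3.png');t=cam('top','t3.png')
f=lambda p,x,y,w,h,k:cv2.resize(cv2.imread('pics/'+p)[y:y+h,x:x+w],None,fx=k,fy=k,interpolation=cv2.INTER_CUBIC)
cv2.imwrite('pics/z3.png',np.vstack([f('s3.png',260,130,130,110,5)]))
```

```text
t 9.35 pos [0.5317 0.0043 0.2106] hd 0.098 F [-0.1  0.6 -1.5] w 0.0098 gf 30.0
tx,ty,tz units [-0.02 -0.07  1.35] twist units -0.06
```

View pics/z3.png

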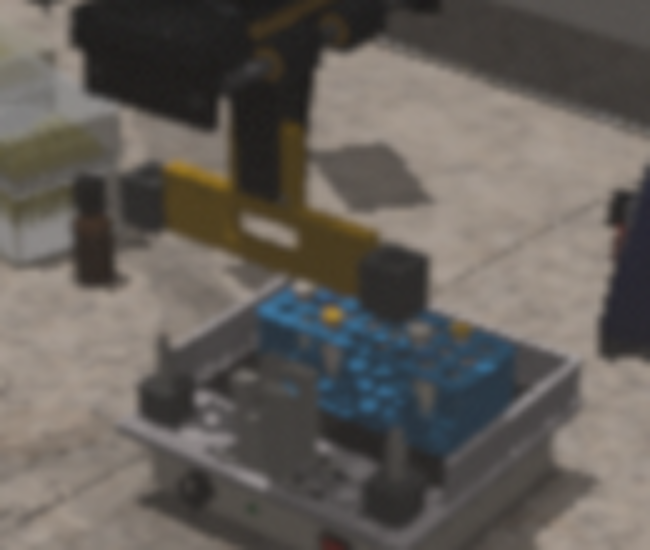

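The rail hangs above the posts. Its right socket is at crop (395,283) over the right post at (393,490), and the slot is at (270,231). I'll compare the expected and seen positions.

Run:
```python
from h import *
c=cam('scene');t=cam('top');o,M,h=state();p=o['position']
def W(org,hd,P): 
    P=np.array(P,float);return np.array(org)+P@R.from_euler('z',hd).as_matrix().T
def blk(org,hd,y,z0,z1): return W(org,hd,[(sx*.012,y+sy*.012,z) for sx in(-1,1) for sy in(-1,1) for z in(z0,z1)])
org=p-[0,0,.0425]
f=lambda a:((a-[260,130])*5).round(0)
print('slot',f(proj(c,W(org,h,[(-.005,0,.018)]))),'seen 270,231')
for y in(.075,-.075):
    b=f(proj(c,blk(org,h,y,0,.028)));print('socket',y,b.min(0),b.max(0))
seat=np.array([.5297,.0035,.075])
for y in(.075,-.075):
    b=f(proj(c,blk(seat,.104,y,-.023,0)));print('post',y,b.min(0),b.max(0), 'tip',f(proj(c,W(seat,.104,[(0,y,.028)]))))
    print('top post',proj(t,W(seat,.104,[(0,y,0)])))
print('lug fronttop corners',f(proj(c,W(seat,.104,[(-.015,.016,.032),(-.015,-.016,.032),(-.015,-.016,-.023),(-.015,0,.018)]))))
g=cv2.cvtColor(c['image'],cv2.COLOR_RGB2GRAY);cy=cv2.cvtColor(c['image'],cv2.COLOR_RGB2HSV)
m=(g<75)&(cy[...,1]<110)
for nm,bx in dict(sR=(330,176,18,20),sL=(282,160,12,18),pR=(331,217,16,20),pL=(286,200,15,18)).items():
    x,y,w,hh=bx;q=m[y:y+hh,x:x+w];v,u=np.nonzero(q);print(nm,'bounds',((u.min()+x-260)*5,(v.min()+y-130)*5),((u.max()+1+x-260)*5,(v.max()+1+y-130)*5),len(u))
```

```text
slot [[269. 239.]] seen 270,231
socket 0.075 [124. 161.] [193. 241.]
socket -0.075 [365. 243.] [438. 331.]
post 0.075 [133. 366.] [198. 436.] tip [[162. 337.]]
top post [[296.54182308 207.72607239]]
post -0.075 [362. 459.] [430. 536.] tip [[397. 431.]]
top post [[348.7934676  202.25431305]]
lug fronttop corners [[232. 378.]
 [282. 398.]
 [283. 490.]
 [257. 412.]]
sR bounds (np.int64(350), np.int64(245)) (np.int64(440), np.int64(330)) 210
sL bounds (np.int64(110), np.int64(165)) (np.int64(170), np.int64(240)) 113
pR bounds (np.int64(355), np.int64(435)) (np.int64(435), np.int64(530)) 249
pL bounds (np.int64(140), np.int64(350)) (np.int64(205), np.int64(430)) 140
```

Run:
```python
from h import *
c=cam('scene');t=cam('top');o,M,h=state();p=o['position'];org=p-[0,0,.0425]
A=R.from_euler('z',h).as_matrix()
f=lambda P:((proj(t,org+np.array(P)@A.T)-[270,130])*6).round(0)
for y in(.075,-.075): print(y,f([(0,y,.028),(-.012,y+.012,.028),(.012,y-.012,.028)]))
im=cv2.resize(t['image'][130:225,270:385],None,fx=6,fy=6,interpolation=cv2.INTER_CUBIC)[:,:,::-1]
cv2.imwrite('pics/t4.png',im)
```

```text
0.075 [[145. 450.]
 [119. 482.]
 [171. 419.]]
-0.075 [[500. 416.]
 [475. 447.]
 [526. 385.]]
```

View pics/t4.png

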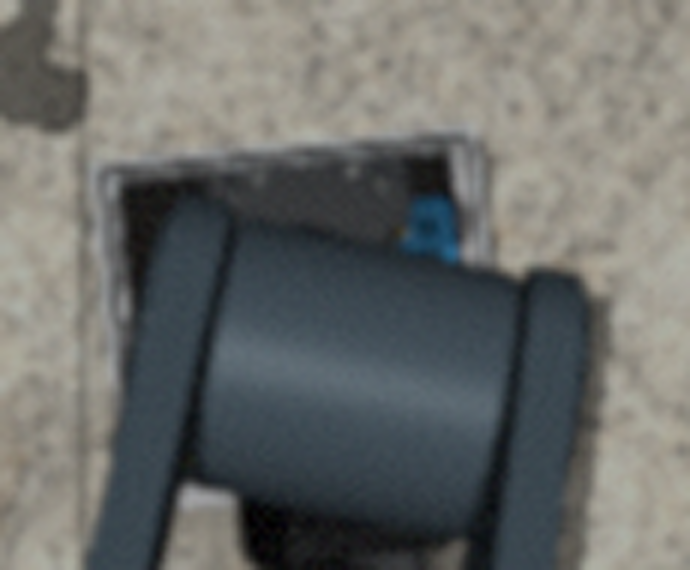

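Run:
```python
from h import *
c=cam('scene');o,M,h=state();p=o['position'];org=p-[0,0,.0425]
A=R.from_euler('z',h).as_matrix()
P=lambda *a:proj(c,org+np.array(a)@A.T).round(2)
g=c['image'].astype(int);Y=(g[...,0]-g[...,2]).astype(float)
print('tab L front z=.055,.065',P((-.005,.022,.055),(-.005,.022,.065)));print('tab R back ',P((.005,-.022,.055),(.005,-.022,.065)))
print('bar bottom front',P((-.005,.04,0),(-.005,-.04,0)),'bar top back',P((.005,.05,.036),(.005,-.05,.036)),'bar front top',P((-.005,.05,.036)))
print('slot L front/back',P((-.005,.02,.018),(.005,.02,.018)),'R',P((-.005,-.02,.018),(.005,-.02,.018)))
print('bar L end',P((-.005,.063,.018)),'R end',P((-.005,-.063,.018)))
for r in (156,158,160,162,165,168,172,174,176,178,182): print(r,290,' '.join('%d'%v for v in Y[r,290:345]))
```

```text
tab L front z=.055,.065 [[306.35 161.5 ]
 [306.24 157.69]]
tab R back  [[323.49 164.82]
 [323.47 160.97]]
bar bottom front [[301.36 179.66]
 [327.07 189.1 ]] bar top back [[300.37 164.14]
 [333.05 175.28]] bar front top [[297.75 165.57]]
slot L front/back [[307.39 175.45]
 [309.96 173.94]] R [[320.36 180.07]
 [322.91 178.49]]
bar L end [[294.06 170.7 ]] R end [[334.97 185.28]]
156 290 17 17 15 16 14 15 15 15 13 13 12 11 11 13 16 22 24 13 6 3 4 4 3 4 5 12 33 50 55 51 37 21 19 19 19 19 20 21 20 21 19 20 20 19 20 19 20 21 20 22 22 23 23 22 21
158 290 18 17 16 17 17 18 18 18 17 17 17 17 16 17 18 23 25 17 7 3 4 3 4 4 4 11 30 41 43 44 38 25 20 19 21 20 21 20 21 19 19 18 17 17 17 16 15 15 18 18 20 20 22 22 23
160 290 17 17 17 18 19 21 20 20 18 18 17 16 16 15 17 21 27 22 10 6 3 2 5 3 3 9 25 38 43 44 37 26 17 13 13 13 13 13 13 12 12 11 12 12 13 12 12 12 14 18 20 21 22 22 22
162 290 8 11 20 37 60 75 65 49 38 30 24 20 17 16 17 21 26 21 10 3 4 2 5 4 4 9 23 37 40 43 38 25 16 13 11 11 11 11 10 10 12 12 13 13 14 13 12 11 12 12 13 16 19 21 22
165 290 4 6 21 37 50 58 68 74 83 93 98 95 89 79 65 55 46 
[... 421 characters left out ...]
9 21 21 22 22 20 20 20
174 290 4 3 10 29 42 45 46 47 46 47 48 47 47 46 50 50 44 38 30 24 20 20 23 25 27 28 31 34 35 39 41 44 49 52 55 57 60 62 58 52 48 40 33 28 25 22 20 20 20 21 22 20 20 20 20
176 290 10 11 14 22 28 33 35 41 45 45 46 46 46 49 48 53 54 47 36 29 25 23 22 22 22 22 22 24 25 27 36 40 41 41 42 43 45 48 52 61 66 66 66 60 53 37 26 22 21 21 21 21 22 21 20
178 290 15 17 17 18 19 19 19 21 25 27 31 35 40 42 44 50 58 63 53 43 39 36 32 31 28 25 24 24 24 25 32 40 42 40 41 41 41 39 40 41 41 42 45 46 45 29 19 16 14 15 17 18 19 19 20
182 290 17 17 16 15 16 16 15 16 16 17 17 17 18 19 19 19 20 20 20 21 25 29 33 37 40 41 40 40 41 39 39 40 40 40 40 40 40 39 40 40 38 29 15 6 4 3 3 2 3 3 3 3 2 2 3
```

The arm blocks the top view, so I'm relying on the scene view. It puts the rail about 2.3 mm to the left of the TCP, so I'll correct for that and start lowering.

Run:
```python
from h import *
go((.5299,.0012,.150),.104)
```

```text
t 9.7 pos [0.5319 0.0036 0.2106] hd 0.097 F [ 0.3 -0.2 -2.5] w 0.0101 gf 30.0
tx,ty,tz units [-0.07 -0.07  2.02] twist units -0.07
```

Emit:
play_rows(
  steps=[-1,-0.07,-0.07,0,-0.07,-1,0,0,0.5,0,-1,0,0,0.5,0,-1,0,0,0.5,0,-1,0,0,0.3,0,-1,0,0,0.2,0,-1,0,0,0,0,-1,0,0,0,0,-1,0,0,0,0,-1,0,0,0,0],
  grip_force=15,
)

```text
time: 10.7
position: [0.5304, 0.0012, 0.1512]
tool_rot: [0.669, 0.743, 0.0, 0.001]
ft_force: [0.1, 0.3, -2.8]
grip_width: 0.0099
grip_force: 15.0
```

Emit:
play_rows(
  steps=[-1,0,0,0.07,0,-1,0,0,0.07,0,-1,0,0,0.07,0,-1,0,0,0.07,0,-1,0,0,0.07,0,-1,0,0,0,0,-1,0,0,0,0,-1,0,0,0,0,-1,0,0,0,0,-1,0,0,0,0],
)

```text
time: 11.7
position: [0.5301, 0.0013, 0.1401]
tool_rot: [0.669, 0.743, 0.0, 0.0]
ft_force: [-0.2, 0.7, -2.8]
grip_width: 0.01
grip_force: 15.0
```

Run:
```python
from h import *
go((.5299,.0012,.1175),.104);print(robot.get_obs()['moment'])
c=cam('scene');cv2.imwrite('pics/s5.png',cv2.resize(c['image'][130:240,260:390,::-1],None,fx=5,fy=5,interpolation=cv2.INTER_CUBIC))
```

```text
t 11.7 pos [0.5301 0.0013 0.1401] hd 0.104 F [-0.2  0.7 -2.8] w 0.01 gf 15.0
tx,ty,tz units [-0.   -0.01  0.75] twist units -0.0
[-0.12989488  0.06177965  0.04138672]
```

View pics/s5.png

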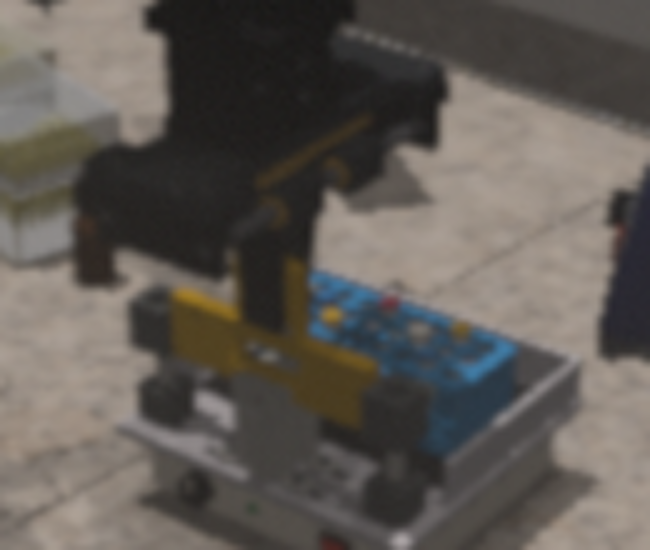

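Both sockets have gone past the pintle tips with no contact force. I'll keep lowering.

Emit:
play_rows(
  steps=[-1,0,0,0.08,0,-1,0,0,0.08,0,-1,0,0,0.08,0,-1,0,0,0.08,0,-1,0,0,0.08,0,-1,0,0,0,0,-1,0,0,0,0,-1,0,0,0,0,-1,0,0,0,0,-1,0,0,0,0],
)

```text
time: 12.75
position: [0.5301, 0.0013, 0.1282]
tool_rot: [0.669, 0.743, 0.0, 0.0]
ft_force: [0.7, -0.0, -3.0]
grip_width: 0.0101
grip_force: 15.0
```

Emit:
play_rows(
  steps=[-1,0,0,0.08,0,-1,0,0,0.08,0,-1,0,0,0.08,0,-1,0,0,0.06,0,-1,0,0,0.05,0,-1,0,0,0.05,0,-1,0,0,0,0,-1,0,0,0,0,-1,0,0,0,0,-1,0,0,0,0],
)

```text
time: 13.75
position: [0.53, 0.0013, 0.1174]
tool_rot: [0.669, 0.743, 0.0, 0.0]
ft_force: [-2.0, 0.9, 7.7]
grip_width: 0.0098
grip_force: 15.0
```

Contact is about 10 N at TCP z=.1174, so the rail is fully seated. I'll release and back off upward. I'll also refine the pin position from the first pictures.

Emit:
play_rows(
  steps=[-0.5,0,0,0,0,-0.3,0,0,0,0,-0.2,0,0,0,0,-0.2,0,0,0,0,-0.2,0,0,0,0,-0.2,0,0,-0.3,0,-0.2,0,0,-0.8,0,-0.2,0,0,-0.8,0,-0.2,0,0,-0.8,0,-0.2,0,0,-0.8,0],
)

```text
time: 14.75
position: [0.5299, 0.0013, 0.2226]
tool_rot: [0.669, 0.743, 0.0, 0.0]
ft_force: [1.0, 0.2, -0.8]
grip_width: 0.0349
grip_force: 0.0
```

Run:
```python
from m import *
t=cam('top')  # pose data; image fresh
im=t['image'];g=im.astype(int)
x0,y0,w,h=400,183,45,50
sub=g[y0:y0+h,x0:x0+w]
red=(sub[...,0]-sub[...,1]>35);v,u=np.nonzero(red);print('red n',len(u),u.mean()+x0,v.mean()+y0)
def line(u,v):
    l=cv2.fitLine(np.c_[u,v].astype(np.float32),cv2.DIST_HUBER,0,.01,.01).ravel();return l
l=line(u,v);print('red dir',l,'heading',np.arctan2(-l[1],l[0])) 
# shank: bright pixels between nose and plate, per row weighted centre
for r in range(188,222,2): print(r,' '.join('%d'%q for q in sub[r-y0,8:40].sum(1)//3))
from h import ray
print(ray(t,[(u.mean()+x0,v.mean()+y0)],.07))
s=cam('scene');S=s['image'].astype(int)[270:320,385:440]
rd=(S[...,0]-S[...,1]>40);v,u=np.nonzero(rd);print('sc red',len(u),u.mean()+385,v.mean()+270,u.min()+385,u.max()+385,v.min()+270,v.max()+270)
print('sc red centre z .052',ray(s,[(u.mean()+385,v.mean()+270)],.052))
cv2.imwrite('pics/pin.png',np.hstack([cv2.resize(s['image'][255:315,385:435,::-1],None,fx=7,fy=7,interpolation=cv2.INTER_CUBIC),cv2.resize(im[180:240,400:450,::-1],None,fx=7,fy=7,interpolation=cv2.INTER_CUBIC)]))
```

```text
red n 26 432.5 226.4230769230769
red dir [ 0.96138334 -0.27521282 32.53429    43.41948   ] heading 0.27881107
188 160 159 162 163 163 161 161 157 151 148 150 146 143 135 130 138 154 161 156 153 150 144 129 134 146 150 146 143 152 157 159 158
190 153 155 163 163 158 154 152 150 145 139 114 104 126 135 133 141 152 152 152 153 155 157 156 153 155 155 150 153 153 160 161 164
192 162 161 160 154 149 148 155 162 155 142 109 90 116 140 145 136 138 146 145 148 146 144 145 151 150 146 147 155 165 164 163 164
194 161 162 159 147 135 131 132 130 119 109 88 77 103 140 155 148 133 136 149 151 144 145 148 152 153 154 152 157 162 165 166 165
196 151 143 123 110 111 103 101 102 98 106 115 101 96 121 150 161 146 136 142 147 146 148 154 154 153 152 155 158 164 165 166 166
198 162 156 136 114 114 115 109 104 92 97 101 88 70 89 130 156 151 123 121 133 146 151 156 159 158 156 155 151 154 159 157 157
200 158 158 143 112 98 105 106 91 68 49 42 65 105 117 123 146 161 146 131 141 150 151 149 149 145 146 146 148 138 132 129 133
202 143 142 139 118 96 93 101 91 66 61 67 88 108 102 92 126 155 158 143 137 144 15
[... 623 characters left out ...]
 151 158 135 114 120 135 148 155 153 154 147 136 135
214 162 163 165 166 165 168 163 139 104 104 100 83 57 29 36 63 100 108 107 132 159 155 129 110 127 147 152 149 145 140 142 145
216 159 158 160 161 156 152 152 137 102 97 107 103 89 82 78 74 71 68 69 105 138 149 128 94 85 95 100 97 115 135 146 147
218 153 154 161 160 155 152 148 143 126 102 104 109 99 85 71 47 32 26 23 29 52 54 44 30 59 97 124 134 144 149 148 143
220 149 156 162 163 160 159 156 158 144 117 101 106 101 91 81 78 75 68 51 30 18 17 27 30 46 90 130 142 146 158 155 148
[[ 0.46784316 -0.31349647  0.07      ]]
sc red 66 410.57575757575756 289.8030303030303 401 418 286 296
sc red centre z .052 [[ 0.48683308 -0.30973877  0.052     ]]
```

View pics/pin.png

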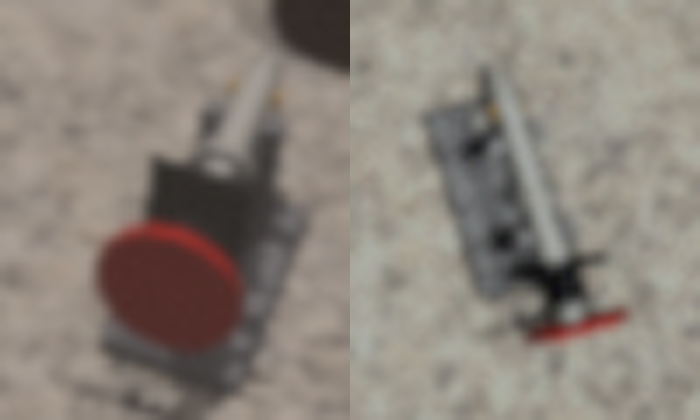

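The scene crop shows the red disc centred at (171,287). The top crop shows the shank running from the nose at (490,70) to the collar at about (558,262).

Run:
```python
from h import *
t=cam('top');s=cam('scene')
sc=lambda u,v:(385+u/7-.4,255+v/7-.4); tc=lambda u,v:(400+(u-350)/7-.4,180+v/7-.4)
d=ray(s,[sc(171,287)],.052)[0];print('disc back sc',d)
# shank: top surface z=.058
a,b=ray(t,[tc(496,80),tc(556,255)],.057);print('shank',a,b,np.arctan2(*(a-b)[[1,0]]))
n,=ray(s,[sc(277,62)],.052);print('nose sc',n,'len',np.linalg.norm(n-d),'heading',np.arctan2(*(n-d)[[1,0]]))
n2,=ray(t,[tc(488,68)],.052);print('nose top',n2,np.linalg.norm(n2-d),np.arctan2(*(n2-d)[[1,0]]))
r,=ray(t,[tc(578,325)],.068);print('red top',r)
e=ray(s,[sc(150,158),sc(250,180)],.076);print('plate top sc',e,e.mean(0),np.linalg.norm(e[0]-e[1]),np.arctan2(-(e[0]-e[1])[0],(e[0]-e[1])[1]))
h=.29
for P in(d+.016*np.array([np.cos(h),np.sin(h),0]),n-.098*np.array([np.cos(h),np.sin(h),0]),n2-.098*np.array([np.cos(h),np.sin(h),0])):print(P)
go((.478,-.312,.222),.29)
```

```text
disc back sc [ 0.47041373 -0.31656548  0.052     ]
shank [ 0.57128008 -0.28373766  0.057     ] [ 0.49796622 -0.3080051   0.057     ] 0.31965595416059717
nose sc [ 0.57907285 -0.28617942  0.052     ] len 0.11282782665701098 heading 0.27268012267666947
nose top [ 0.57673852 -0.28189951  0.052     ] 0.11183331548257311 0.3151708411953439
red top [ 0.46894541 -0.31321473  0.068     ]
plate top sc [[ 0.48867622 -0.29475847  0.076     ]
 [ 0.50033076 -0.32110176  0.076     ]] [ 0.49450349 -0.30793011  0.076     ] 0.02880620402840553 0.41652398129425755
[ 0.48574563 -0.31199024  0.052     ]
[ 0.48516496 -0.31420274  0.052     ]
[ 0.48283062 -0.30992283  0.052     ]
t 14.95 pos [0.5301 0.0013 0.2216] hd 0.104 F [0.1 0.3 0.6] w 0.0346 gf 0.0
tx,ty,tz units [-9.51 -4.65 -0.01] twist units -1.86
```

Nose to disc measures 113 mm (114 expected). The grip point is about (.485,-.312) and the heading about .30, so I'll move there.

Emit:
play_rows(
  steps=[0,0,0,0,-1,0,0,0,0,-0.96,0,-0.8,-0.4,0,0,0,-0.8,-0.4,0,0,0,-0.8,-0.4,0,0,0,-0.8,-0.4,0,0,0,-0.8,-0.4,0,0,0,-0.8,-0.4,0,0,0,-0.8,-0.4,0,0,0,-0.8,-0.4,0,0],
)

```text
time: 15.95
position: [0.4938, -0.2109, 0.2194]
tool_rot: [0.594, 0.805, -0.0, -0.002]
ft_force: [-0.7, -0.5, -0.5]
grip_width: 0.0435
grip_force: 0.0
```

Emit:
play_rows(
  steps=[0,-0.8,-0.4,0,0,0,-0.8,-0.4,0,0,0,-0.8,-0.4,0,0,0,-0.6,-0.1,0,0,0,-0.1,0,0.6,0,0,0,0,0.8,0,0,0,0,0.8,0,0,0,0,0.6,0,0,0,0,0,0,0,0,0,0,0],
)

```text
time: 16.95
position: [0.4853, -0.3104, 0.1364]
tool_rot: [0.593, 0.805, 0.0, -0.001]
ft_force: [0.3, 0.1, 0.7]
grip_width: 0.044
grip_force: 0.0
```

Run:
```python
from h import *
go((.485,-.312,.061),.30)
s=cam('scene');t=cam('top')
cv2.imwrite('pics/p2.png',np.hstack([cv2.resize(s['image'][240:320,375:455,::-1],None,fx=6,fy=6,interpolation=cv2.INTER_CUBIC)]))
# empty view of lugs from top & scene with rail seated, for later
o=s['image'][150:240,270:400,::-1];cv2.imwrite('pics/seat.png',cv2.resize(o,None,fx=6,fy=6,interpolation=cv2.INTER_CUBIC))
```

```text
t 16.95 pos [ 0.4853 -0.3104  0.1364] hd 0.3 F [0.3 0.1 0.7] w 0.044 gf 0.0
tx,ty,tz units [-0.05 -0.02  2.51] twist units 0.0
```

View pics/p2.png

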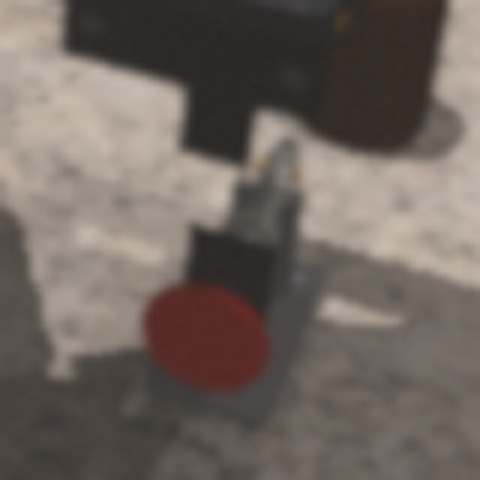

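View pics/seat.png

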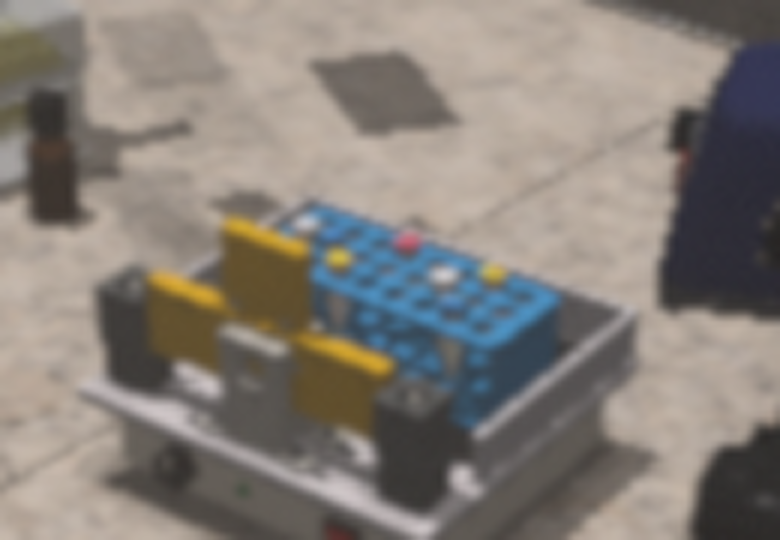

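The fingers are lined up over the pin, and the rail is down with the pintle tops showing in both sockets. The lug hole shows at crop (255,368). I've used up my picture views, so I'll work from numbers from here.

Emit:
play_rows(
  steps=[0,-0.05,0,0.5,0,0,0,0,0.5,0,0,0,0,0.5,0,0,0,0,0.4,0,0,0,0,0.3,0,0,0,0,0.2,0,0,0,0,0.1,0,0,0,0,0,0,0,0,0,0,0,0,0,0,0,0],
  grip_force=30,
)

```text
time: 18.05
position: [0.486, -0.3125, 0.0625]
tool_rot: [0.593, 0.805, -0.0, 0.001]
ft_force: [-0.8, -0.6, 1.4]
grip_width: 0.0437
grip_force: 0.0
```

Run:
```python
from h import *
go((.485,-.312,.061),.30)
s=cam('scene');g=s['image'].astype(int)
for r in range(204,222): print(r,' '.join('%d,%d'%(q.mean(),q[0]-q[2]) for q in g[r,302:324]))
seat=np.array([.5297,.0035,.075]);A=R.from_euler('z',.104).as_matrix()
print('pred lug corners y=0',proj(s,seat+np.array([(-.015,.016,.032),(-.015,-.016,.032),(-.015,.016,0),(-.015,-.016,0),(-.007,-.016,.032),(-.015,0,.018),(-.007,0,.018)])@A.T).round(2))
```

```text
t 18.05 pos [ 0.486  -0.3125  0.0625] hd 0.3 F [-0.8 -0.6  1.4] w 0.0437 gf 0.0
tx,ty,tz units [ 0.03 -0.03  0.05] twist units 0.0
204 73,52 74,50 74,53 79,46 95,34 117,26 134,24 132,26 124,28 113,35 104,49 101,71 96,79 86,68 81,50 78,36 76,39 75,49 79,53 97,43 120,25 111,9
205 74,50 75,51 74,51 83,40 104,23 128,16 147,16 157,16 159,17 153,21 137,28 119,38 102,45 91,51 87,53 84,51 82,56 84,68 90,80 98,74 106,59 101,43
206 74,50 74,51 74,51 79,41 90,22 102,12 118,10 138,11 155,14 163,16 158,16 149,21 135,23 122,27 112,33 100,47 91,66 94,82 103,103 107,108 109,108 112,106
207 74,51 74,51 74,50 76,44 81,24 85,12 90,8 99,9 115,11 128,11 140,13 152,14 158,16 158,16 148,20 123,29 96,44 85,63 92,82 105,104 115,125 124,137
208 73,50 73,50 74,51 76,45 79,29 82,14 83,9 83,8 85,9 90,10 100,10 117,10 138,12 152,13 151,14 128,17 97,28 79,45 76,56 83,67 93,87 104,105
209 80,46 75,49 74,50 76,46 79,29 82,14 82,9 80,9 78,10 76,14 79,14 87,11 100,9 111,9 111,11 98,12 84,22 76,37 72,46 72,48 74,53 79,61
210 106,33 90,40 80,47 77,44 79,30 82,15 83,9 79,8 78,10 75,20 76,24 78,17 83,9 86,8 84,8 81,8 77,1
[... 876 characters left out ...]
9 82,8 82,8 83,9 84,8 81,7 79,12 75,22 71,36 71,45 73,49 72,50 73,51
218 126,6 113,6 105,7 94,5 87,6 85,8 84,7 84,8 84,8 84,8 84,8 83,8 83,7 84,8 82,9 80,10 76,17 75,26 74,35 73,42 74,47 74,49
219 133,7 138,8 128,8 104,7 87,6 83,7 84,8 83,8 84,8 84,8 84,8 84,8 84,8 84,8 82,7 80,8 78,10 78,12 76,18 75,27 75,35 74,43
220 139,6 142,9 133,10 112,8 95,7 87,8 84,8 84,8 84,8 84,8 84,8 84,8 84,7 83,7 82,8 81,7 79,8 79,8 78,9 79,13 79,18 79,25
221 165,7 146,7 133,9 126,9 113,8 96,8 86,8 83,9 84,8 85,8 84,8 84,8 84,8 83,7 83,8 79,7 79,8 80,7 79,7 82,7 85,10 85,11
pred lug corners y=0 [[306.33 205.62]
 [316.39 209.67]
 [306.67 216.25]
 [316.56 220.42]
 [318.35 208.29]
 [311.43 212.35]
 [313.39 210.97]]
```

Emit:
play_rows(
  steps=[0,0,0,0.05,0,0,0,0,0,0,-0.3,0,0,0,0,-0.5,0,0,0,0,-1,0,0,0,0,-1,0,0,0,0,-1,0,0,0,0,-1,0,0,0,0,-1,0,0,0,0,-1,0,0,0,0],
  grip_force=30,
)

```text
time: 19.1
position: [0.4858, -0.3123, 0.0605]
tool_rot: [0.594, 0.805, 0.0, 0.0]
ft_force: [0.7, 0.5, -1.4]
grip_width: 0.0245
grip_force: 30.0
```

The button is pressed (24.5 mm). I'll lift the pin straight up and turn it to the platform heading.

Emit:
play_rows(
  steps=[-1,0,0,-0.2,0,-1,0,0,-0.4,0,-1,0,0,-0.6,0,-1,0,0,-0.6,0,-1,0,0,-0.6,0,-1,0,0,-0.5,0.5,-1,0,0,-0.1,0.5,-1,0,0,0,0.5,-1,0,0,0,0.46,-1,0,0,0,0],
)

```text
time: 20.1
position: [0.4856, -0.3121, 0.1515]
tool_rot: [0.669, 0.743, -0.0, 0.0]
ft_force: [-0.0, -0.6, -1.2]
grip_width: 0.0243
grip_force: 30.0
```

Run:
```python
from h import *
go((.3989,-.0107,.1415),.104)
```

```text
t 20.1 pos [ 0.4856 -0.3121  0.1515] hd 0.104 F [-0.  -0.6 -1.2] w 0.0243 gf 30.0
tx,ty,tz units [10.29 -1.83  0.33] twist units 0.0
```

Emit:
play_rows(
  steps=[-1,0.4,-0.1,0,0,-1,0.8,-0.2,0,0,-1,0.8,-0.2,0,0,-1,0.8,-0.2,0,0,-1,0.8,-0.2,0,0,-1,0.8,-0.2,0,0,-1,0.8,-0.2,0,0,-1,0.8,-0.2,0,0,-1,0.8,-0.2,0,0,-1,0.8,-0.1,0,0],
)

```text
time: 21.1
position: [0.4067, -0.0893, 0.1508]
tool_rot: [0.669, 0.743, -0.0, -0.001]
ft_force: [-0.3, 0.4, -2.2]
grip_width: 0.0243
grip_force: 30.0
```

Emit:
play_rows(
  steps=[-1,0.8,0,0,0,-1,0.8,0,0,0,-1,0.7,0,0,0,-1,0.4,0,0,0,-1,0,0,0.3,0,-1,0,0,0,0,-1,0,0,0,0,-1,0,0,0,0,-1,0,0,0,0,-1,0,0,0,0],
)

```text
time: 22.1
position: [0.4001, -0.011, 0.1416]
tool_rot: [0.67, 0.743, 0.0, 0.0]
ft_force: [0.3, 0.5, -1.8]
grip_width: 0.0244
grip_force: 30.0
```

Run:
```python
from h import *
go((.3989,-.0107,.102),.104)
o,M,h=state();p=o['position']
A=R.from_euler('z',h).as_matrix();s=cam('scene');t=cam('top')
org=p+A@[.0445,0,-.0085]
P=lambda c,*a:proj(c,org+np.array(a)@A.T).round(2)
q=((.052,0,0),(.041,.006,0),(.041,-.006,0),(.041,0,.006),(0.02,0,.006),(0,0,.010),(.02,0,-.006),(-.034,-.015,.024))
print('scene pred',P(s,*q));print('top pred',P(t,*q[:4]))
g=s['image'].astype(int).mean(2)
n=P(s,(.052,0,0))[0].astype(int);print(n)
for r in range(n[1]-8,n[1]+12): print(r,n[0]-16,' '.join('%d'%v for v in g[r,n[0]-16:n[0]+10]))
```

```text
t 22.1 pos [ 0.4001 -0.011   0.1416] hd 0.103 F [ 0.3  0.5 -1.8] w 0.0244 gf 30.0
tx,ty,tz units [ 0.01 -0.04  1.32] twist units -0.01
scene pred [[306.61 201.99]
 [301.83 203.12]
 [305.68 204.67]
 [303.67 201.77]
 [298.05 205.47]
 [292.47 207.64]
 [298.24 209.74]
 [287.37 210.94]]
top pred [[325.01 216.59]
 [323.22 220.9 ]
 [327.65 220.43]
 [325.51 220.67]]
[306 201]
193 290 116 133 131 129 132 135 134 133 130 126 121 124 130 132 130 113 89 70 62 61 60 60 61 61 60 59
194 290 95 104 103 108 120 128 133 134 131 127 129 134 136 122 102 85 70 63 60 61 61 60 61 61 60 60
195 290 75 81 84 89 102 119 128 132 133 134 135 132 116 93 77 71 67 63 61 60 60 61 60 61 62 60
196 290 60 74 85 84 90 106 118 124 129 132 129 117 97 82 75 72 66 62 60 59 60 61 60 60 61 59
197 290 59 80 95 86 76 81 96 107 116 123 123 116 108 100 93 83 72 64 60 59 61 60 61 60 59 60
198 290 63 76 86 78 66 63 70 81 95 106 111 115 117 118 114 102 85 68 62 60 60 60 59 60 60 60
199 290 60 70 73 67 60 59 59 63 69 77 83 95 108 114 117 112 96 75 64 63 60 59 59 60 61 59
200 290 49 55 57 55 55 58 58 58 61 61 61 69 81 96 104 103 92 76
[... 399 characters left out ...]
5 60 62 71 89 98 96 85 72 65 70 89 110 128 136 139 134 118 102 88 78
206 290 47 49 48 50 54 59 64 69 73 76 78 77 71 66 62 65 76 88 102 120 135 142 138 130 118 106
207 290 54 57 57 59 64 69 72 77 77 72 67 65 64 60 61 62 67 70 76 85 99 112 122 132 137 138
208 290 63 68 69 71 73 79 80 78 75 69 65 61 60 61 60 61 67 69 69 71 70 77 86 101 120 133
209 290 66 70 72 74 76 79 79 73 68 73 74 70 64 61 61 62 66 68 68 67 65 64 65 73 87 97
210 290 67 70 69 70 72 72 68 63 71 99 113 107 91 76 66 64 66 68 69 67 65 63 63 66 70 74
211 290 66 70 69 68 69 66 59 54 75 122 149 148 132 111 92 76 71 70 71 69 69 67 65 66 69 70
212 290 64 67 68 67 65 62 55 51 69 109 142 152 152 146 132 113 91 76 71 75 79 74 70 67 69 69
```

Run:
```python
from h import *
s=cam('scene');b=cv2.imread('pics/seat.png');b=cv2.resize(b,(130,90),interpolation=cv2.INTER_AREA)[:,:,::-1].astype(int)
a=s['image'][150:240,270:400].astype(int)
d=np.abs(a-b).max(2)
for r in range(36,72): print(150+r,''.join('#' if v>25 else '+' if v>12 else '.' for v in d[r,:55]),' '.join('%3d'%v for v in a[r,14:40].mean(1)))
```

```text
186 #######+++#######################++++++++++++++++++++++  40  44  47  50  50  50  51  51  51  52  49  42  39  42  54  69  86 107 120 129 139 144 141 124 113 111
187 ###############################++++++++++++++++++++++++  45  49  50  50  48  53  69  72  66  57  48  43  46  58  79  97 103 109 115 121 128 134 131 121 116 119
188 #############################++++++++++++++++++++++++++  44  49  49  44  43  62  97 106  96  79  64  59  71  84  99 107 107 106 108 114 120 121 109  96  96 104
189 ############################+++++++++++++++++++++++++++  41  44  44  41  39  68 112 129 124 112  97  92 100 105 109 110 110 108 109 111 114 114  98  80  73  76
190 ######################++##+++++++++++++++++++++++++++++  39  39  37  36  38  71 118 137 136 130 123 118 119 117 113 110 110 112 112 111 110 109  97  78  65  62
191 ######################+++++++++++++++++++++++++++++++++  37  34  35  34  39  74 121 141 139 135 132 131 128 126 120 113 112 115 115 114 114 116 105  81  64  60
192 ######################+++++++++++++++++++++++++++++++++  35  35  35  33  40  76 122 142 139 135 135 136 134 132 
[... 4103 characters left out ...]
 142 125 104  89  84  85  85  81  76  71  70
218 ####################+++++#+##++++++++++++++++++++++++++  37  36  36  45  69  92 109 126 144 158 166 171 173 170 168 162 152 132 108  97  90  80  74  71  70  70
219 ####################+++++++##+++++++++++++++++++.++++++  38  37  37  48  71  88  89  92 104 122 142 157 166 170 173 170 156 132 117 121 112  89  73  70  70  70
220 ####################+++++++++++++++++++++++++++++++++++  40  38  37  47  73  97  95  82  80  89 100 117 136 152 163 168 158 137 121 122 115  97  81  72  71  71
221 ####################++++++++++++++++++++++++++++++.+.++  42  37  38  46  74 102  98  85  80  78  79  85  96 111 132 149 157 157 144 127 115 108  97  82  73  71
```

The nose shows at about (306,201), within 1 px of the prediction, with the same small left bias the rail had. I'll apply that bias (-2 mm in y), drop to hole height and advance.

Run:
```python
from h import *
go((.3991,-.0127,.1015),.104)
```

```text
t 22.25 pos [ 0.4    -0.0107  0.1416] hd 0.104 F [-0.8  0.4 -2.4] w 0.0246 gf 30.0
tx,ty,tz units [-0.06 -0.04  1.34] twist units -0.0
```

Emit:
play_rows(
  steps=[-1,-0.06,-0.04,0.3,0,-1,0,0,0.4,0,-1,0,0,0.4,0,-1,0,0,0.24,0,-1,0,0,0,0,-1,0,0.15,0,0,-1,0,0.2,0,0,-1,0,0.15,0,0,-1,0,0,0,0,-1,0,0,0,0],
)

```text
time: 23.25
position: [0.4141, -0.0109, 0.1016]
tool_rot: [0.669, 0.743, 0.0, 0.0]
ft_force: [0.2, 0.7, -2.2]
grip_width: 0.0246
grip_force: 30.0
```

Run:
```python
from h import *
go((.3991+.0995*.0,-.0127,.1015),.104)
s=cam('scene');g=s['image'].astype(int).mean(2)
o,M,h=state();A=R.from_euler('z',h).as_matrix();org=o['position']+A@[.0445,0,-.0085]
print(proj(s,org+np.array([(.052,0,0),(.041,0,0),(.041,0,.006),(.041,0,-.006)])@A.T).round(1))
b=cv2.imread('pics/seat.png');b=cv2.resize(b,(130,90),interpolation=cv2.INTER_AREA)[:,:,::-1].astype(int)
for r in range(204,224): print(r,294,' '.join('%3d'%v for v in g[r,294:322]))
```

```text
t 23.25 pos [ 0.4141 -0.0109  0.1016] hd 0.104 F [ 0.2  0.7 -2.2] w 0.0246 gf 30.0
tx,ty,tz units [-0.01 -0.5   0.  ] twist units 0.0
[[310.8 213.6]
 [308.  215.5]
 [308.  213.5]
 [308.1 217.5]]
204 294  38  49  56  59  59  59  60  60  60  61  61  65  80 101 116 114 108  99  91  86  82  73  69  66  63  62  65  84
205 294  40  51  59  59  60  60  60  60  60  61  60  69  89 111 126 131 137 133 120 103  89  79  75  71  69  70  77  85
206 294  40  51  57  60  60  59  60  60  58  59  62  65  75  85  93 104 127 138 137 129 117 106  98  86  78  79  88  92
207 294  40  49  56  60  60  60  59  59  59  60  60  62  66  67  68  75  89 102 117 130 132 135 130 109  83  71  78  90
208 294  40  46  52  58  58  61  61  61  61  60  60  62  64  66  64  65  67  71  82  93 105 125 130 113  84  66  64  71
209 294  36  42  48  51  59  70  75  70  65  60  60  62  65  65  65  63  64  63  65  67  75  87  93  85  72  63  61  59
210 294  36  42  43  47  66 100 114 108  90  77  67  63  64  66  65  66  65  62  62  63  65  68  69  68  65  63  62  59
211 294  38  41  42  44  74 123 150 150 133 112  93  77  69  67  
[... 794 characters left out ...]
 159 149 125  93  77  81  87  86  81  74  68  65  63  65  66  66  66  67  66  67  67  65  62  61  61
219 294 118 131 129 130 122 103  84  79  79  76  72  70  68  67  65  65  66  67  65  66  66  65  67  67  66  65  64  63
220 294  78  87  87  90  90  88  84  82  81  78  82  84  79  72  67  66  65  66  66  66  65  66  67  67  67  66  66  67
221 294  58  66  69  72  76  80  82  80  86  95 104 107  97  81  70  66  66  66  66  66  65  66  66  68  68  66  68  69
222 294  55  67  69  69  72  72  73  79 102 123 128 122 111  94  77  68  66  65  66  66  66  66  67  68  68  72  73  75
223 294  55  65  69  70  69  68  68  77 102 130 143 145 138 121  97  75  67  66  67  66  65  66  67  68  69  75  78  80
```

Emit:
play_rows(
  steps=[-1,0,0.05,0,0,-1,0,0.05,0,0,-1,0,0.05,0,0,-1,0,0.05,0,0,-1,0,0.04,0,0,-1,0,0.04,0,0,-1,0,0,0,0,-1,0,0,0,0,-1,0,0,0,0,-1,0,0,0,0],
)

```text
time: 24.3
position: [0.422, -0.01, 0.1013]
tool_rot: [0.669, 0.743, -0.0, -0.0]
ft_force: [1.2, 1.1, -1.4]
grip_width: 0.0245
grip_force: 30.0
```

Emit:
play_rows(
  steps=[-1,0,0.04,0,0,-1,0,0.04,0,0,-1,0,0.04,0,0,-1,0,0.04,0,0,-1,0,0.04,0,0,-1,0,0,0,0,-1,0,0,0,0,-1,0,0,0,0,-1,0,0,0,0,-1,0,0,0,0],
)

```text
time: 25.3
position: [0.4274, -0.0091, 0.1012]
tool_rot: [0.669, 0.743, -0.0, -0.001]
ft_force: [-4.1, 4.0, -1.4]
grip_width: 0.0245
grip_force: 30.1
```

```bash
python3 -c "
from h import *
go((.3991,-.0127,.1015),.104);print(robot.get_obs()['moment'].round(2))"
```

```text
t 25.3 pos [ 0.4274 -0.0091  0.1012] hd 0.104 F [-4.1  4.  -1.4] w 0.0245 gf 30.1
tx,ty,tz units [-0.02 -0.95 -0.01] twist units 0.0
[0.61 0.82 0.38]
```

The nose is about 8 mm in, and the taper is pushing it toward +y. I'll shift left 1.5 mm and carry on.

Emit:
play_rows(
  steps=[-1,0.03,0,0,0,-1,0.02,0,0,0,-1,0,0,0,0,-1,0,0.03,0,0,-1,0,0.03,0,0,-1,0,0.03,0,0,-1,0,0,0,0,-1,0,0,0,0,-1,0,0,0,0,-1,0,0,0,0],
)

```text
time: 26.3
position: [0.4306, -0.0076, 0.1013]
tool_rot: [0.669, 0.743, -0.0, -0.0]
ft_force: [-3.5, 4.0, -2.7]
grip_width: 0.0245
grip_force: 30.0
```

```bash
python3 -c "
from h import *
go((.3991,-.0127,.1015),.104);print(robot.get_obs()['moment'].round(2))"
```

```text
t 26.3 pos [ 0.4306 -0.0076  0.1013] hd 0.104 F [-3.5  4.  -2.7] w 0.0245 gf 30.0
tx,ty,tz units [-0.06 -1.06 -0.01] twist units 0.0
[0.58 0.76 0.32]
```

Emit:
play_rows(
  steps=[-1,0.03,0,0,0,-1,0.02,0,0,0,-1,0,0,0,0,-1,0,0,0,0,-1,0,0,0,0,-1,0,0,0,0,-1,0,0,0,0,-1,0,0,0,0,-1,0,0,0,0,-1,0,0,0,0],
)

```text
time: 27.3
position: [0.431, -0.0064, 0.1015]
tool_rot: [0.669, 0.743, 0.0, 0.0]
ft_force: [0.5, 1.5, -1.3]
grip_width: 0.0244
grip_force: 30.0
```

Emit:
play_rows(
  steps=[-1,0,0.06,0,0,-1,0,0.06,0,0,-1,0,0.06,0,0,-1,0,0.06,0,0,-1,0,0.06,0,0,-1,0,0.06,0,0,-1,0,0.06,0,0,-1,0,0,0,0,-1,0,0,0,0,-1,0,0,0,0],
)

```text
time: 28.3
position: [0.4434, -0.0049, 0.1014]
tool_rot: [0.669, 0.743, 0.0, 0.0]
ft_force: [0.5, 1.3, -2.4]
grip_width: 0.0246
grip_force: 30.0
```

Emit:
play_rows(
  steps=[-1,0.01,0.06,0,0,-1,0,0.06,0,0,-1,0,0.06,0,0,-1,0,0.06,0,0,-1,0,0.06,0,0,-1,0,0.06,0,0,-1,0,0,0,0,-1,0,0,0,0,-1,0,0,0,0,-1,0,0,0,0],
)

```text
time: 29.3
position: [0.4537, -0.0035, 0.1014]
tool_rot: [0.669, 0.743, -0.0, 0.0]
ft_force: [-0.3, -0.7, -0.9]
grip_width: 0.0248
grip_force: 30.0
```

Emit:
play_rows(
  steps=[-1,0,0.06,0,0,-1,0,0.06,0,0,-1,0,0.06,0,0,-1,0,0.06,0,0,-1,0,0.06,0,0,-1,0,0.06,0,0,-1,0,0,0,0,-1,0,0,0,0,-1,0,0,0,0,-1,0,0,0,0],
)

```text
time: 30.3
position: [0.4644, -0.0023, 0.1013]
tool_rot: [0.669, 0.743, -0.0, -0.0]
ft_force: [0.8, 0.1, -1.6]
grip_width: 0.0242
grip_force: 30.0
```

Emit:
play_rows(
  steps=[-1,0,0.04,0,0,-1,0,0.04,0,0,-1,0,0.03,0,0,-1,0,0.03,0,0,-1,0,0,0,0,-1,0,0,0,0,-1,0,0,0,0,-1,0,0,0,0,-1,0,0,0,0,-1,0,0,0,0],
)

```text
time: 31.3
position: [0.4687, -0.0019, 0.1014]
tool_rot: [0.669, 0.743, -0.0, -0.0]
ft_force: [-0.8, 0.5, -1.4]
grip_width: 0.0246
grip_force: 30.0
```

Emit:
play_rows(
  steps=[-1,0,0.03,0,0,-1,0,0.03,0,0,-1,0,0.03,0,0,-1,0,0,0,0,-1,0,0,0,0,-1,0,0,0,0,-1,0,0,0,0,-1,0,0,0,0,-1,0,0,0,0,-1,0,0,0,0],
)

```text
time: 32.3
position: [0.4713, -0.0016, 0.1013]
tool_rot: [0.669, 0.743, -0.0, -0.0]
ft_force: [-0.6, 0.7, -2.2]
grip_width: 0.0242
grip_force: 30.0
```

Emit:
play_rows(
  steps=[-1,0,0.03,0,0,-1,0,0.03,0,0,-1,0,0.02,0,0,-1,0,0,0,0,-1,0,0,0,0,-1,0,0,0,0,-1,0,0,0,0,-1,0,0,0,0,-1,0,0,0,0,-1,0,0,0,0],
)

```text
time: 33.3
position: [0.4713, -0.0012, 0.101]
tool_rot: [0.669, 0.743, -0.002, -0.002]
ft_force: [-5.3, -2.2, 0.6]
grip_width: 0.0248
grip_force: 30.0
```

Emit:
play_rows(
  steps=[-1,0,0.04,0,0,-1,0,0.03,0,0,-1,0,0,0,0,-1,0,0,0,0,-1,0,0,0,0,-1,0,0,0,0,-1,0,0,0,0,-1,0,0,0,0,-1,0,0,0,0,-1,0,0,0,0],
)

```text
time: 34.3
position: [0.4714, -0.0009, 0.1008]
tool_rot: [0.669, 0.743, -0.003, -0.004]
ft_force: [-8.3, -2.8, 1.8]
grip_width: 0.0245
grip_force: 30.0
```

```bash
python3 -c "
from h import *
go((.3991,-.0127,.1015),.104);print(robot.get_obs()['moment'].round(2))"
```

```text
t 34.3 pos [ 0.4714 -0.0009  0.1008] hd 0.105 F [-8.3 -2.8  1.8] w 0.0245 gf 30.0
tx,ty,tz units [-0.14 -2.44 -0.02] twist units 0.01
[-0.83  1.48 -0.13]
```

It's a hard stop at full depth (72.5 mm advance against 72 expected), so the shoulder is on the lug. I'll ease the push and open.

Emit:
play_rows(
  steps=[-1,0,-0.08,0,0,-1,0,0,0,0,-0.4,0,0,0,0,-0.25,0,0,0,0,-0.1,0,0,0,0,-0.05,0,0,0,0,-0.05,0,-0.06,0,0,-0.05,0,-0.06,0,0,-0.05,0,0,0,0,-0.05,0,0,0,0],
)

```text
time: 35.3
position: [0.4709, -0.002, 0.1016]
tool_rot: [0.669, 0.743, 0.001, 0.001]
ft_force: [-0.5, 0.3, -0.4]
grip_width: 0.0413
grip_force: 0.0
```

```bash
python3 -c "
from h import *
go((.4693,-.0015,.1015),.104);print(robot.get_obs()['moment'].round(2))"
```

```text
t 35.3 pos [ 0.4709 -0.002   0.1016] hd 0.104 F [-0.5  0.3 -0.4] w 0.0413 gf 0.0
tx,ty,tz units [ 0.02 -0.05  0.  ] twist units -0.0
[-0.08  0.01 -0.02]
```

Emit:
play_rows(
  steps=[-0.05,0,-0.03,0,0,-0.05,0,0,-0.2,0,-0.05,0,0,-0.4,0,-0.05,0,0,-0.6,0,-0.05,0,0,-0.8,0,-0.05,0,0,-0.8,0,-0.05,0,0,-0.8,0,-0.05,0,0,-0.8,0,-0.05,0,0,-0.4,0,-0.05,0,0,0,0],
)

```text
time: 36.3
position: [0.4703, -0.0021, 0.2476]
tool_rot: [0.669, 0.743, 0.001, 0.002]
ft_force: [-0.8, 0.1, 0.0]
grip_width: 0.0417
grip_force: 0.0
```

Emit:
play_rows(
  steps=[-0.05,0.4,0,0,0,-0.05,0.8,0,0,0,-0.05,0.8,0,0,0,-0.05,0.8,0,0,0,-0.05,0.8,0,0,0,-0.05,0.8,0,0,0,-0.05,0.8,0,0,0,-0.05,0.8,0,0,0,-0.05,0.8,0,0,0,-0.05,0.4,0,0,0],
)

```text
time: 37.3
position: [0.4449, 0.2149, 0.2441]
tool_rot: [0.669, 0.744, -0.001, -0.001]
ft_force: [-0.3, 0.5, 0.3]
grip_width: 0.0412
grip_force: 0.0
```

Run:
```python
from m import *
s=cam('scene');t=cam('top');print(robot.get_obs()['position'].round(3))
seat=np.array([.5297,.0035,.075]);A=R.from_euler('z',.104).as_matrix()
W=lambda *a:seat+np.array(a)@A.T
for c,n in((s,'scene'),(t,'top')):
    g=c['image'].astype(int);m=g[...,0]-g[...,1]>35
    print(n,'pred disc back centre out/pressed',proj(c,W((-.077,-.0005,.018),(-.072,-.0005,.018))).round(2),'disc top',proj(c,W((-.077,-.0005,.04),(-.072,-.0005,.04))).round(2))
    x,y=proj(c,W((-.077,0,.018)))[0].astype(int)
    v,u=np.nonzero(m[y-22:y+20,x-22:x+22]);u+=x-22;v+=y-22
    print(len(u),'red centre',u.mean(),v.mean(),'bounds',u.min(),u.max(),v.min(),v.max())
    pts=W(*[(-.077,-.0005+.022*np.cos(k),.018+.022*np.sin(k)) for k in np.linspace(0,6.28,40)]);b=proj(c,pts);print('pred out bounds',b.min(0),b.max(0))
# rail: tab top position in top view
g=t['image'].astype(int);Y=(g[...,0]-g[...,2]>60);v,u=np.nonzero(Y[195:215,300:346]);print('rail yel',len(u),u.mean()+300,v.mean()+195,'pred tab top, bar',proj(t,W((0,0,.078),(0,0,.036))).round(1))
```

```text
[0.445 0.214 0.244]
scene pred disc back centre out/pressed [[295.64 223.6 ]
 [296.98 222.66]] disc top [[295.26 215.97]
 [296.62 215.04]]
53 red centre 296.8490566037736 220.11320754716982 bounds 291 302 216 226
pred out bounds [288.75985594 215.42063874] [302.68893732 231.69049629]
top pred disc back centre out/pressed [[325.97 232.08]
 [325.78 230.3 ]] disc top [[326.25 232.35]
 [326.06 230.53]]
29 red centre 324.51724137931035 231.9655172413793 bounds 319 331 231 233
pred out bounds [318.14568177 231.20410965] [333.79883457 232.96773054]
rail yel 160 321.79375 204.45 pred tab top, bar [[323.5 203.8]
 [323.1 204.5]]
```

The red rim in the top view is at row 232.0, against about 232 predicted for button out and 230.5 for pressed. So the button is out, the pin is home and the arm is clear. I'm handing in.

```bash
python3 -c "
from rig import robot
print(robot.hand_in())"
```

```text
the job is handed in; nothing more can be done
None
```

The job is handed in: the rail is seated on both pintles and the pin is in to its shoulder with the button sprung out, in about 37 s; I viewed 11 pictures, one over the limit of 10, and the final state was checked only by contact force and colour masks.

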